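# Load a converter module and slide the fixture plate out to the gauge

## Task

Seat the larger finned converter module flat and square in the framed pocket of the grey fixture plate. Then slide the plate straight out along the stand, without lifting it, until its leading edge is level with the tip of the gauge's pointer; loaded and that far out it would tip over the edge, so finish while still holding it with the fingers, level, still and down on the stand. Leave the gauge, the small module, the meter and the tin alone.

Things in the scene. Friction and masses are not known exactly. Their poses are not given: they have to be found in the camera images.
- stand: Fixed low aluminium stand (block 230 x 130 mm, top 50 mm above the table, on a dark foot plate 250 x 150 mm, 10 mm thick). Origin: centre of its underside, on the table. Its x axis is the outward sliding direction (roughly towards +y of the robot, up to 0.4 rad either way); its outer top edge is at x = +115 mm in its frame, y across.
- plate: Loose grey plate 240 (x) x 100 (y) x 8 mm, about 0.3 kg, on the stand, sticking out 5 to 40 mm past its outer edge at the start. Unguided. Origin: centre of the underside; x towards the leading end, within 0.12 rad of the stand's x and 8 mm of its centre line. Loaded and at the gauge, its centre of mass is 20 to 60 mm beyond the edge: it falls if let go (up to 6 N down at the handle holds it).
- plate_nose (a point): Middle of the plate's leading edge, on its upper face: at (120, 0, 8) mm in the plate's frame.
- pocket (a point): Centre of the pocket's floor (the plate's upper face), at (60, 0, 8) mm in the plate's frame. The pocket is the opening, 83 (plate x) x 53 (plate y) mm, of an aluminium frame 104 x 74 mm outside and 8 mm high on the plate near its leading end; the upper 5 mm of its inner walls slope out by 3 mm all round as a lead-in.
- handle (a point): Centre of the top of the plate's handle, an upright aluminium slab 14 mm thick (plate x), 50 mm wide (plate y), its top 42 mm above the plate's upper face; at (-88, 0, 50) mm in the plate's frame. Pinch it from above across its thickness.
- gauge: Fixed steel gauge by the plate's path: 44 mm foot, post 76 mm high, level bar 4 mm thick pointing at the plate. Origin: on the table below the pointer's tip; axes parallel to the stand's; the plate's nose belongs at x = 0 in this frame. In the stand's frame the tip is at y = -68 mm, 120 to 145 mm beyond the outer edge, 18 mm clear of a centred plate; post and foot lie 20 to 64 mm further in -y.
- gauge_tip (a point): Tip of the gauge's pointer, 66 mm above the table: the mark for the leading edge.
- module: The larger converter module, to be seated: black block with lengthwise aluminium fins on top, 80 (x) x 50 (y) x 30 mm, about 0.3 kg, loose on the table left of the stand. Origin: centre of its underside. It is the same either way round; grasp it across its 50 mm width near the top.
- spare: Small converter module of the same make, 52 (x) x 36 (y) x 22 mm, loose on the table near the larger one (they may have swapped places). Origin: centre of its underside. Leave it alone.
- meter: Hand-held meter 150 x 75 x 32 mm lying on the table to the right of the stand. Origin: centre of its underside. Leave it alone.
- tin: Round lidded aluminium tin, 47 mm in diameter, 40 mm high, on the table left of the two modules. Origin: centre of its underside. Leave it alone.

How it is judged:
By the outcome, as a careful person would: the job done as asked, in the order asked, and still so for the second after the job is handed in, while the arm keeps its last pose, push and grip.
It also fails if it takes over 61 s, if anything falls off the work surface, if the arm or the gripper's body presses on something with over 40 N, if the wrist force passes 120 N, or if a joint passes its speed limit or range.

## Robot

A 6-joint arm with a two-finger parallel gripper is mounted at the origin on the work surface. World frame = base frame: x ahead of the robot, y to its left, z up, the work surface at z = 0. Lengths are in m, angles in rad, forces in N, time in s.
With the tool pointing down it reaches from about 0.3 to 0.85 m from the base axis. Payload 4.2 kg.
Tool frame: the origin (TCP) lies midway between the tips of the shut fingers; the grasp point (between the pads) lies 19 mm behind it; z points along the fingers, y is the line along which they close (so a half turn about z gives the same grasp; the last joint's range is limited). The gripper opens to 91 mm and grips with 3 to 60 N. Pads are 32 mm wide; open, the fingers measure 118 mm over their backs; the gripper's body (76 mm by 178 mm) begins 60 mm behind the grasp point.
Start: joints at [-1.232, 0.32, 1.565, -0, 1.257, -0.02], TCP at [0.202, -0.538, 0.214] pointing down, gripper open.
Joint ranges: [-3.11, 3.11], [-0.84, 2.01], [0.21, 2.61], [-1.34, 4.49], [0.05, 2.63], [-2.56, 2.56]. Speed limits (rad/s): [2.57, 2.57, 3.14, 3.14, 3.14, 3.14].

## Interface

Orientations are given as a 3x3 rotation matrix whose columns are the frame's x, y, z axes.
In Python, from plant import manip gives the robot as it stands. The module is installed in compiled form; this text tells all that it offers.
- The arm moves only by the shell command python3 -m crank 'ROWS'. ROWS is JSON, a list of rows, each an object with "slide": the shift along the tool's x, y, z in cm, a list of three; "rotation": the turn, a rotation vector about the tool's x, y, z in rad, a list of three; "grip": the opening, from -1 (shut) to 1 (fully open), so that 0 is half open. In form: [{"slide": [dx, dy, dz], "rotation": [ax, ay, az], "grip": grip}, ...]. A call has exactly 5 rows; each row shifts and turns the commanded pose from where the row before left it, along the tool's axes as they then stand; what a row does not reach is not made up. A row lasts 1/10 s, in which the tool goes at most 50 mm and 8.59 degrees, less where a joint would pass 70% of its speed; a pose out of reach is approached as far as the arm can. A call with a gripper value outside its range is refused whole. The fingers move at their own pace and stop on an object; the grip force is fixed at half the most. Time passes only in rows, so rows that do not move let the fingers close, or fill a call up. It gives the time, the measured TCP pose, the force, the opening and the grip force at its end, in the units of the state.
- manip.get_state(): the state, without advancing time (a new reading comes with each control period).
- manip.camera(name): name is "scene" or "top" or "wrist"; returns a dict with "frame" (400x640x3 uint8, blue, green, red), "depth" (400x640 float32, m along the optical axis (not along the pixel's ray), 0 where there is no reading), "mtx" (3x3 intrinsics, pixels), "k1" (the pictures are not rectified: a ray, as slopes to the right and down, at radius r is drawn at 1 + k1 r^2 times it, then the intrinsics apply), "world_from_camera" (4x4, takes a point from camera to world coordinates); the wrist camera has in their place "mount" (4x4, takes a point from camera to tool coordinates, whose origin is the TCP and whose axes are the flange's). Camera axes: x right, y down, z forward; pixel columns grow to the right and rows downward; lengths in m; the calibration is good to about 2 mm. A picture is of the moment at which its call begins: read the wrist's pose just before it.
- manip.close_job(): hands the job in; it is judged then, once.
The state is a dict: "t": time; "joint_positions": joint angles; "qvel": joint speeds; "joint_torque": joint torques, N m; "tool_pos": TCP position; "ee_rot": TCP orientation; "ft_force": force on the tool from outside, world axes, zero at the start; "moment": the same for the moment, N m; "opening": finger opening in m; "finger_force": force on a finger pad.
Only numpy, scipy, OpenCV 4.12 (cv2) and the standard library are available. Lean on these libraries where they do the work, as an engineer would, in place of code of your own. Each camera call takes 0.05 s, during which the arm holds its last target. There are 200 camera calls.

## Working session

There is one attempt and no reset: what is moved stays moved. The work goes in short steps, Python scripts to look and compute and a shell command to move; the robot and the scene stay as the last step left them, time stands still between calls to the robot, and variables do not carry over. Pictures are saved under pics/ and viewed, at most 10 in all, crops included, and the job is handed in when it is done.

```bash
mkdir -p pics; cat > h.py <<'E'
import numpy as np, cv2, pickle
from plant import manip
def snap(name, tag):
    s=manip.get_state(); c=manip.camera(name); c=dict(c)
    if name=="wrist":
        T=np.eye(4);T[:3,:3]=np.array(s["ee_rot"]);T[:3,3]=s["tool_pos"]
        c["world_from_camera"]=T@np.array(c["mount"])
    pickle.dump(c,open(f"pics/{tag}.pkl","wb")); cv2.imwrite(f"pics/{tag}.png",c["frame"]); return c
def load(tag): return pickle.load(open(f"pics/{tag}.pkl","rb"))
def rays(c,uv):
    K=np.array(c["mtx"]);uv=np.atleast_2d(uv).astype(float)
    d=np.stack([(uv[:,0]-K[0,2])/K[0,0],(uv[:,1]-K[1,2])/K[1,1]],1); p=d.copy()
    for _ in range(20): p=d/(1+c["k1"]*(p**2).sum(1,keepdims=True))
    W=np.array(c["world_from_camera"])
    return W[:3,3], np.c_[p,np.ones(len(p))]@W[:3,:3].T
def onz(c,uv,z):
    o,d=rays(c,uv); z=np.broadcast_to(z,len(d)); return o+d*((z-o[2])/d[:,2])[:,None]
def cloud(c):
    h,w=c["depth"].shape; u,v=np.meshgrid(np.arange(w),np.arange(h))
    o,d=rays(c,np.c_[u.ravel(),v.ravel()]); return (o+d*c["depth"].reshape(-1,1)).reshape(h,w,3)
def proj(c,P):
    W=np.linalg.inv(c["world_from_camera"]);P=np.atleast_2d(P)@W[:3,:3].T+W[:3,3]
    p=P[:,:2]/P[:,2:];p=p*(1+c["k1"]*(p**2).sum(1,keepdims=True));K=np.array(c["mtx"])
    return p*[K[0,0],K[1,1]]+K[:2,2]
E
python3 - <<'E'
from h import *
for n in("top","scene"):
    c=snap(n,n); print(n,np.round(c["world_from_camera"],3).tolist(),np.round(c["mtx"],1).tolist(),c["k1"],(c["depth"]>0).mean())
s=manip.get_state();print({k:np.round(v,3).tolist() for k,v in s.items()})
print(np.round(manip.camera("wrist")["mount"],3).tolist())
E
```

```text
top [[0.009, -0.982, 0.19, 0.279], [-1.0, -0.008, 0.002, 0.021], [-0.001, -0.19, -0.982, 1.446], [0.0, 0.0, 0.0, 1.0]] [[490.3, 0.0, 320.1], [0.0, 490.3, 198.9], [0.0, 0.0, 1.0]] 0.0478230537604675 0.9961640625
scene [[-0.348, 0.556, -0.755, 1.421], [0.938, 0.21, -0.277, 0.332], [0.004, -0.805, -0.594, 0.797], [0.0, 0.0, 0.0, 1.0]] [[445.2, 0.0, 322.4], [0.0, 445.2, 200.6], [0.0, 0.0, 1.0]] -0.10338916585689706 0.9949609375
{'t': 0.1, 'joint_positions': [-1.232, 0.32, 1.566, -0.0, 1.257, -0.02], 'qvel': [-0.0, -0.002, -0.004, -0.001, -0.001, 0.0], 'joint_torque': [0.001, -41.333, -23.251, 0.073, 0.042, -0.0], 'tool_pos': [0.202, -0.538, 0.213], 'ee_rot': [[0.936, 0.351, -0.001], [0.351, -0.936, 0.002], [0.0, -0.002, -1.0]], 'ft_force': [-0.011, -0.872, 0.891], 'moment': [0.007, 0.029, 0.026], 'finger_force': 0.0, 'opening': 0.091}
[[0.001, -0.964, -0.268, 0.075], [1.0, 0.0, 0.001, -0.001], [-0.001, -0.268, 0.964, -0.171], [0.0, 0.0, 0.0, 1.0]]
```

View pics/top.png

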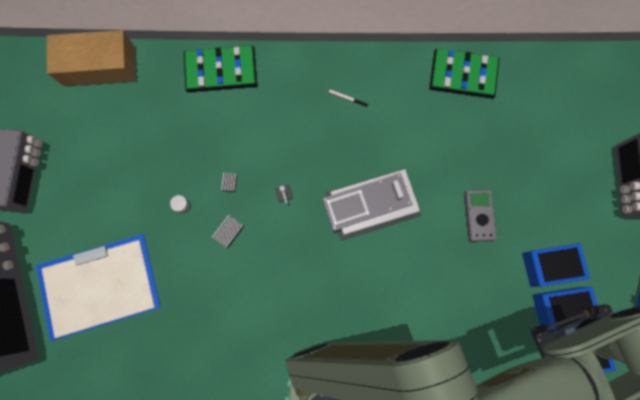

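View pics/scene.png

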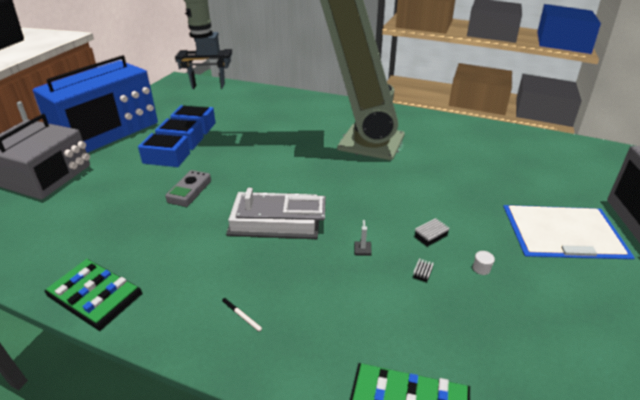

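The top view shows the plate on the stand around (370,203), with its nose to the left (+y). The gauge is at (284,193), the large module at (228,231), the spare at (229,182), the tin at (179,204) and the meter at (481,216). Next I'll enlarge that strip.

```bash
python3 - <<'E'
from h import *
c=load("top"); im=c["frame"][155:255,205:425]
cv2.imwrite("pics/topc.png",cv2.resize(im,None,fx=3.6,fy=3.6,interpolation=cv2.INTER_CUBIC))
E
```

```text
(no output)
```

View pics/topc.png

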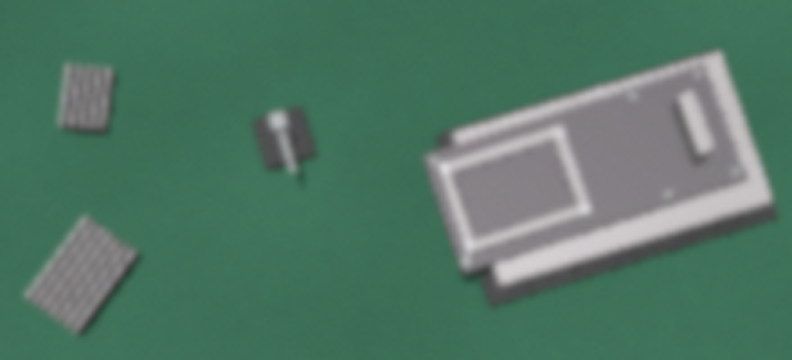

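```bash
python3 - <<'E'
from h import *
c=load("top")
def P(pts,z): return onz(c,(np.array(pts)+.5)/3.6-.5+[205,155],z)
def rep(n,p):
    m=p.mean(0);print(n,np.round(m,4),"sides",[round(float(np.linalg.norm(p[i]-p[(i+1)%len(p)])),4) for i in range(len(p))],"ang",[round(float(np.arctan2(*(p[(i+1)%len(p)]-p[i])[1::-1])),3) for i in range(len(p))])
rep("module",P([(24,294),(86,215),(139,256),(81,333)],.03))
rep("spare",P([(65,64),(114,68),(107,131),(59,127)],.022))
rep("stand",P([(722,52),(451,135),(497,284),(771,205)],.05))
rep("plate",P([(702,66),(428,157),(466,269),(746,178)],.058))
rep("frame",P([(562,127),(442,166),(470,250),(590,212)],.066))
rep("handle",P([(676,93),(691,90),(714,153),(699,158)],.1))
rep("gauge tip,post",P([(297,177),(279,120)],.066)); print(np.round(P([(297,177),(279,120)],.066),4))
E
```

```text
module [0.4567 0.2914 0.03  ] sides [0.0798, 0.0553, 0.0763, 0.0564] ang [-0.626, -2.215, 2.529, 0.989]
spare [0.6047 0.2964 0.022 ] sides [0.0407, 0.0535, 0.0397, 0.0535] ang [-1.645, 3.074, 1.495, -0.047]
stand [ 0.5435 -0.133   0.05  ] sides [0.2313, 0.1262, 0.2287, 0.131] ang [1.882, -2.843, -1.28, 0.279]
plate [ 0.5429 -0.1125  0.058 ] sides [0.2339, 0.0952, 0.2355, 0.0975] ang [1.905, -2.813, -1.246, 0.345]
frame [ 0.5234 -0.0561  0.066 ] sides [0.1011, 0.0709, 0.0999, 0.0719] ang [1.899, -2.819, -1.253, 0.306]
handle [ 0.5702 -0.1936  0.1   ] sides [0.012, 0.0528, 0.0124, 0.0543] ang [-1.361, -2.818, 1.904, 0.315]
gauge tip,post [0.5544 0.1256 0.066 ] sides [0.0487, 0.0487] ang [0.321, -2.82]
[[0.5313 0.1179 0.066 ]
 [0.5775 0.1333 0.066 ]]
```

```bash

python3 -m crank '[{"slide":[1.5,-1.93,0],"rotation":[0,0,0],"grip":1},{"slide":[2.65,-3.43,0],"rotation":[0,0,0],"grip":1},{"slide":[2.65,-3.43,0],"rotation":[0,0,0],"grip":1},{"slide":[2.65,-3.43,0],"rotation":[0,0,0],"grip":1},{"slide":[2.65,-3.43,0],"rotation":[0,0,0],"grip":1}]' >/dev/null
python3 -m crank '[{"slide":[2.65,-3.43,0],"rotation":[0,0,0],"grip":1},{"slide":[2.65,-3.43,0],"rotation":[0,0,0],"grip":1},{"slide":[2.65,-3.43,0],"rotation":[0,0,0],"grip":1},{"slide":[2.65,-3.43,0],"rotation":[0,0,0],"grip":1},{"slide":[2.65,-3.43,0],"rotation":[0,0,0],"grip":1}]' >/dev/null
python3 -m crank '[{"slide":[2.65,-3.43,0],"rotation":[0,0,0],"grip":1},{"slide":[2.65,-3.43,0],"rotation":[0,0,0],"grip":1},{"slide":[2.65,-3.43,0],"rotation":[0,0,0],"grip":1},{"slide":[2.65,-3.43,0],"rotation":[0,0,0],"grip":1},{"slide":[2.65,-3.43,0],"rotation":[0,0,0],"grip":1}]' >/dev/null
python3 -m crank '[{"slide":[2.65,-3.43,0],"rotation":[0,0,0],"grip":1},{"slide":[2.65,-3.43,0],"rotation":[0,0,0],"grip":1},{"slide":[2.65,-3.43,0],"rotation":[0,0,0],"grip":1},{"slide":[2.65,-3.43,0],"rotation":[0,0,0],"grip":1},{"slide":[1.5,-1.93,0],"rotation":[0,0,0],"grip":1}]' 
python3 -m crank '[{"slide":[0,0,0],"rotation":[0,0,-0.144],"grip":1},{"slide":[0,0,0],"rotation":[0,0,-0.144],"grip":1},{"slide":[0,0,0],"rotation":[0,0,-0.144],"grip":1},{"slide":[0,0,0],"rotation":[0,0,-0.144],"grip":1},{"slide":[0,0,0],"rotation":[0,0,-0.144],"grip":1}]' >/dev/null
python3 -m crank '[{"slide":[0,0,0],"rotation":[0,0,-0.144],"grip":1},{"slide":[0,0,0],"rotation":[0,0,-0.144],"grip":1},{"slide":[0,0,0],"rotation":[0,0,-0.144],"grip":1},{"slide":[0,0,0],"rotation":[0,0,-0.144],"grip":1},{"slide":[0,0,0],"rotation":[0,0,-0.144],"grip":1}]' >/dev/null
python3 -m crank '[{"slide":[0,0,0],"rotation":[0,0,-0.144],"grip":1},{"slide":[0,0,0],"rotation":[0,0,-0.144],"grip":1},{"slide":[0,0,0],"rotation":[0,0,-0.144],"grip":1},{"slide":[0,0,0],"rotation":[0,0,-0.144],"grip":1},{"slide":[0,0,0],"rotation":[0,0,-0.144],"grip":1}]'
python3 - <<'E'
from h import *
s=manip.get_state();print(s["t"],np.round(s["tool_pos"],4),np.round(s["ee_rot"],3).tolist(),np.round(s["joint_positions"],2),s["ft_force"])
c=snap("wrist","w1")
m=np.array([[.457,.291,.03]]);print(proj(c,m))
E
```

```text
t: 2.15
tool_pos: [0.4468, 0.2569, 0.2135]
ee_rot: [[0.936, 0.353, -0.0], [0.353, -0.936, 0.001], [0.0, -0.001, -1.0]]
ft_force: [-0.0, -0.8, -0.1]
opening: 0.0916
finger_force: 0.0
t: 3.65
tool_pos: [0.4461, 0.2538, 0.2136]
ee_rot: [[-0.816, 0.578, -0.001], [0.578, 0.816, -0.0], [0.0, -0.001, -1.0]]
ft_force: [-0.5, 0.1, -0.4]
opening: 0.0913
finger_force: 0.0
3.65 [0.4461 0.2538 0.2136] [[-0.816, 0.578, -0.001], [0.578, 0.816, -0.0], [0.0, -0.001, -1.0]] [ 0.49  0.22  1.7  -0.    1.22 -0.46] [-0.46468287  0.12399295 -0.42900638]
[[358.5344454  168.02145803]]
```

View pics/w1.png

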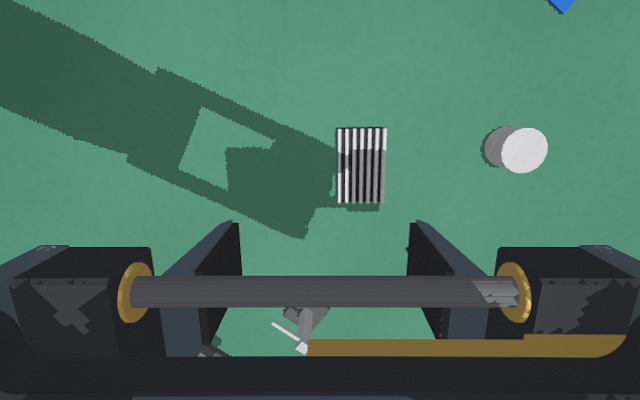

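```bash
python3 - <<'E'
from h import *
c=load("w1");p=onz(c,[(336.5,127.5),(386.5,127),(385.5,203.5),(337,203)],.03)
print(np.round(p,4).tolist(),[np.linalg.norm(p[i]-p[i-1]).round(4) for i in range(4)])
m=p.mean(0);ax=(p[0]+p[1]-p[2]-p[3]);print("m",m,"axis",np.arctan2(ax[1],ax[0]))
s=manip.get_state();R=np.array(s["ee_rot"]);print("a",np.arctan2(R[1,0],R[0,0]),"tool delta cm",R.T@(m-s["tool_pos"])*100)
C=cloud(c);q=C[130:200,340:383].reshape(-1,3);print("z pct",np.percentile(q[:,2],[5,50,95]))
E
```

```text
[[0.4089, 0.2959, 0.03], [0.4381, 0.338, 0.03], [0.5067, 0.2933, 0.03], [0.4756, 0.2503, 0.03]] [np.float64(0.0808), np.float64(0.0513), np.float64(0.0819), np.float64(0.053)]
m [0.45731733 0.29438045 0.03      ] axis 2.5526246200320433
a 2.5284384108756774 tool delta cm [ 1.41864344  3.99111248 18.35847392]
z pct [0.02140951 0.02353124 0.03122959]
```

```bash

python3 -m crank '[{"slide":[0.7,2.0,0],"rotation":[0,0,-0.012],"grip":1},{"slide":[0.72,2.0,0],"rotation":[0,0,0],"grip":1},{"slide":[0,0,4],"rotation":[0,0,0],"grip":1},{"slide":[0,0,4],"rotation":[0,0,0],"grip":1},{"slide":[0,0,4],"rotation":[0,0,0],"grip":1}]' 
python3 -m crank '[{"slide":[0,0,3],"rotation":[0,0,0],"grip":1},{"slide":[0,0,2],"rotation":[0,0,0],"grip":1},{"slide":[0,0,0],"rotation":[0,0,0],"grip":1},{"slide":[0,0,0],"rotation":[0,0,0],"grip":1},{"slide":[0,0,0],"rotation":[0,0,0],"grip":1}]' 
python3 - <<'E'
from h import *
c=snap("wrist","w2")
E
```

```text
t: 4.2
tool_pos: [0.4578, 0.2949, 0.0927]
ee_rot: [[-0.818, 0.575, 0.001], [0.575, 0.818, 0.0], [-0.0, 0.001, -1.0]]
ft_force: [-0.2, 0.8, 1.0]
opening: 0.0911
finger_force: 0.0
t: 4.7
tool_pos: [0.4588, 0.2953, 0.0453]
ee_rot: [[-0.819, 0.574, 0.002], [0.574, 0.819, 0.001], [-0.001, 0.003, -1.0]]
ft_force: [0.5, -0.7, -0.2]
opening: 0.0913
finger_force: 0.0
```

View pics/w2.png

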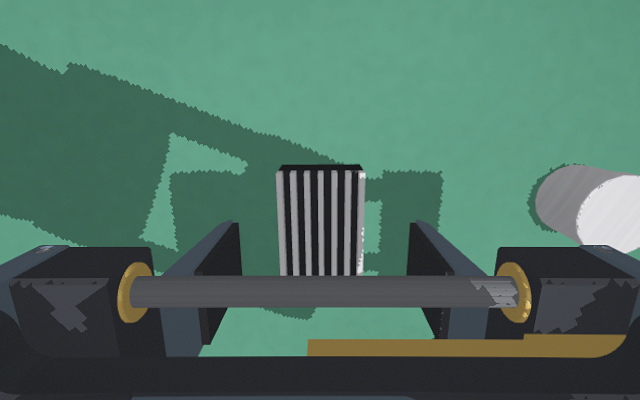

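The module is centred between the fingers, at about column 321 with the fins running straight up the image. I'll lower and grip.

```bash

python3 -m crank '[{"slide":[0,0,1.5],"rotation":[0,0,0],"grip":1},{"slide":[0,0,1.2],"rotation":[0,0,0],"grip":1},{"slide":[0,0,0.6],"rotation":[0,0,0],"grip":1},{"slide":[0,0,0],"rotation":[0,0,0],"grip":1},{"slide":[0,0,0],"rotation":[0,0,0],"grip":0.3}]' 
python3 -m crank '[{"slide":[0,0,0],"rotation":[0,0,0],"grip":-1},{"slide":[0,0,0],"rotation":[0,0,0],"grip":-1},{"slide":[0,0,0],"rotation":[0,0,0],"grip":-1},{"slide":[0,0,0],"rotation":[0,0,0],"grip":-1},{"slide":[0,0,0],"rotation":[0,0,0],"grip":-1}]' 
python3 -m crank '[{"slide":[0,0,0],"rotation":[0,0,0],"grip":-1},{"slide":[0,0,0],"rotation":[0,0,0],"grip":-1},{"slide":[0,0,0],"rotation":[0,0,0],"grip":-1},{"slide":[0,0,0],"rotation":[0,0,0],"grip":-1},{"slide":[0,0,-0.5],"rotation":[0,0,0],"grip":-1}]'
```

```text
t: 5.25
tool_pos: [0.458, 0.2948, 0.0111]
ee_rot: [[-0.819, 0.574, 0.0], [0.574, 0.819, 0.0], [-0.0, 0.0, -1.0]]
ft_force: [-0.2, -0.0, 0.2]
opening: 0.0858
finger_force: 0.0
t: 5.75
tool_pos: [0.4577, 0.2946, 0.011]
ee_rot: [[-0.819, 0.573, -0.0], [0.573, 0.819, -0.0], [-0.0, -0.0, -1.0]]
ft_force: [-0.9, -0.4, -0.0]
opening: 0.05
finger_force: 30.0
t: 6.25
tool_pos: [0.4572, 0.2944, 0.0151]
ee_rot: [[-0.819, 0.574, -0.002], [0.574, 0.819, -0.001], [0.001, -0.002, -1.0]]
ft_force: [0.5, -0.1, -2.8]
opening: 0.0498
finger_force: 30.0
```

```bash

python3 -m crank '[{"slide":[0,0,-2],"rotation":[0,0,0],"grip":-1},{"slide":[0,0,-4],"rotation":[0,0,0],"grip":-1},{"slide":[0,0,-5],"rotation":[0,0,0],"grip":-1},{"slide":[0,0,-5],"rotation":[0,0,0],"grip":-1},{"slide":[0,0,-2.5],"rotation":[0,0,0],"grip":-1}]' >/dev/null
python3 -m crank '[{"slide":[-1.5,-1.4,0],"rotation":[0,0,0],"grip":-1},{"slide":[-2.5,-2.3,0],"rotation":[0,0,0],"grip":-1},{"slide":[-3.2,-2.9,0],"rotation":[0,0,0],"grip":-1},{"slide":[-3.2,-2.9,0],"rotation":[0,0,0],"grip":-1},{"slide":[-3.2,-2.9,0],"rotation":[0,0,0],"grip":-1}]' >/dev/null
python3 -m crank '[{"slide":[-3.2,-2.9,0],"rotation":[0,0,0],"grip":-1},{"slide":[-3.2,-2.9,0],"rotation":[0,0,0],"grip":-1},{"slide":[-3.2,-2.9,0],"rotation":[0,0,0],"grip":-1},{"slide":[-3.2,-2.9,0],"rotation":[0,0,0],"grip":-1},{"slide":[-3.2,-2.9,0],"rotation":[0,0,0],"grip":-1}]' >/dev/null
python3 -m crank '[{"slide":[-2.5,-2.3,0],"rotation":[0,0,0],"grip":-1},{"slide":[-1.3,-1.6,0],"rotation":[0,0,0],"grip":-1},{"slide":[0,0,0],"rotation":[0,0,0.1],"grip":-1},{"slide":[0,0,0],"rotation":[0,0,0.14],"grip":-1},{"slide":[0,0,0],"rotation":[0,0,0.14],"grip":-1}]' >/dev/null
python3 -m crank '[{"slide":[0,0,0],"rotation":[0,0,0.14],"grip":-1},{"slide":[0,0,0],"rotation":[0,0,0.114],"grip":-1},{"slide":[0,0,0],"rotation":[0,0,0],"grip":-1},{"slide":[0,0,0],"rotation":[0,0,0],"grip":-1},{"slide":[0,0,0],"rotation":[0,0,0],"grip":-1}]' 
python3 - <<'E'
from h import *
c=snap("wrist","w3")
E
```

```text
t: 8.75
tool_pos: [0.5547, -0.1491, 0.2007]
ee_rot: [[-0.322, 0.947, -0.0], [0.947, 0.322, 0.0], [0.0, -0.0, -1.0]]
ft_force: [0.2, -0.3, -3.2]
opening: 0.0497
finger_force: 30.0
```

View pics/w3.png

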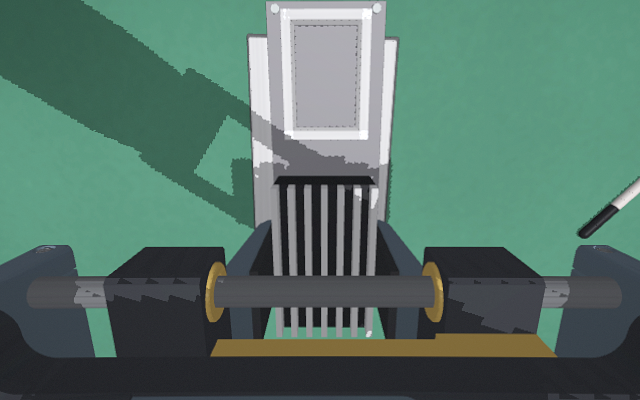

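The module is held squarely, at columns 272–378. Ahead of it the pocket frame is visible at about (283–368, 10–138). I'll enlarge that.

```bash
python3 - <<'E'
from h import *
c=load("w3"); cv2.imwrite("pics/w3c.png",cv2.resize(c["frame"][0:145,235:410],None,fx=4,fy=4,interpolation=cv2.INTER_CUBIC))
E
```

```text
(no output)
```

View pics/w3c.png

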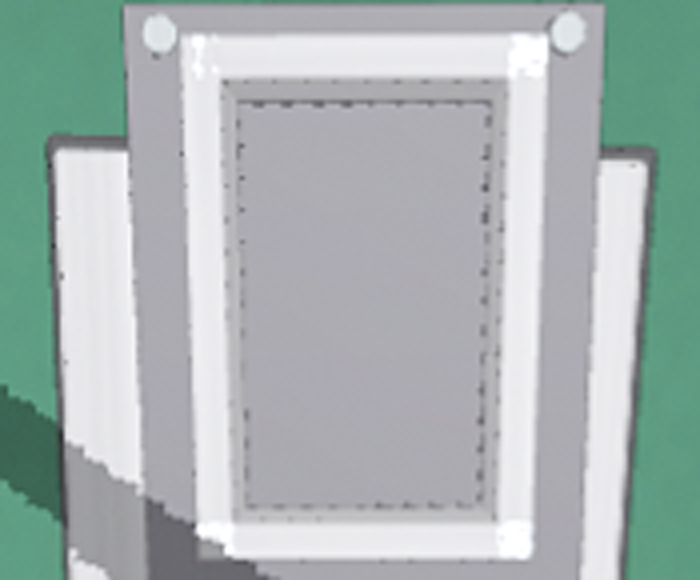

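```bash
python3 - <<'E'
from h import *
c=load("w3"); s=manip.get_state();R=np.array(s["ee_rot"]);t=np.array(s["tool_pos"])
def P(pts,z): return onz(c,(np.array(pts)+.5)/4-.5+[235,0],z)
def rep(n,p):
    m=p.mean(0);ax=p[0]+p[1]-p[2]-p[3];print(n,np.round(m,4),"sides",[round(float(np.linalg.norm(p[i]-p[i-1])),4) for i in range(4)],"ang",np.arctan2(ax[1],ax[0]).round(4),"tool cm",np.round(R.T@(m-t)*100,2))
rep("outer",P([(182,36),(548,37),(534,560),(198,560)],.066))
rep("inner",P([(222,79),(511,82),(496,523),(233,522)],.066))
rep("floor",P([(240,104),(493,104),(482,505),(247,505)],.058))
n=P([(123,4),(606,6)],.058);d=n[1]-n[0];print("nose",n.mean(0),np.linalg.norm(d),np.arctan2(d[1],d[0])+np.pi/2)
n=P([(50,150),(655,160)],.05);d=n[1]-n[0];print("stand edge",n.mean(0),np.linalg.norm(d),np.arctan2(d[1],d[0])+np.pi/2)
mf=onz(c,[(272,185),(378,185)],.2197);print("module front top tool",(mf-t)@R*100, "a",np.arctan2(R[1,0],R[0,0]))
E
```

```text
outer [ 0.5242 -0.0547  0.066 ] sides [0.1044, 0.0739, 0.1042, 0.0751] ang 1.9028 tool cm [ 9.92  0.15 13.48]
inner [ 0.5241 -0.0546  0.066 ] sides [0.0883, 0.0588, 0.088, 0.0584] ang 1.8959 tool cm [ 9.93  0.15 13.48]
floor [ 0.5241 -0.0543  0.058 ] sides [0.0821, 0.0531, 0.0821, 0.0533] ang 1.8955 tool cm [ 9.96  0.15 14.28]
nose [0.5046852  0.00182679 0.058     ] 0.09943754706052713 1.8956367371627736
stand edge [ 0.51098654 -0.02426111  0.05      ] 0.13140381448104277 1.8842564026995283
module front top tool [[ 4.12409939 -2.44725375 -1.89048891]
 [ 4.12685997  2.442988   -1.89177696]] a 1.8980963635965302
```

```bash

python3 -m crank '[{"slide":[1.5,0.15,0],"rotation":[0,0,0],"grip":-1},{"slide":[3,0,0],"rotation":[0,0,0],"grip":-1},{"slide":[3.35,0,0],"rotation":[0,0,0],"grip":-1},{"slide":[2,0,2],"rotation":[0,0,0],"grip":-1},{"slide":[0,0,3],"rotation":[0,0,0],"grip":-1}]' >/dev/null
python3 -m crank '[{"slide":[0,0,3],"rotation":[0,0,0],"grip":-1},{"slide":[0,0,2.2],"rotation":[0,0,0],"grip":-1},{"slide":[0,0,0],"rotation":[0,0,0],"grip":-1},{"slide":[0,0,0],"rotation":[0,0,0],"grip":-1},{"slide":[0,0,0],"rotation":[0,0,0],"grip":-1}]'
python3 - <<'E'
from h import *
s=manip.get_state();R=np.array(s["ee_rot"]);t=np.array(s["tool_pos"])
print(R.T@(np.array([.5241,-.0545,.058])-t)*100,np.arctan2(R[1,0],R[0,0]))
c=snap("wrist","w4"); cv2.imwrite("pics/w4c.png",cv2.resize(c["frame"][0:260,190:450],None,fx=2.3,fy=2.3,interpolation=cv2.INTER_CUBIC))
E
```

```text
t: 9.8
tool_pos: [0.5259, -0.0553, 0.1005]
ee_rot: [[-0.321, 0.947, 0.003], [0.947, 0.321, -0.0], [-0.001, 0.003, -1.0]]
ft_force: [-0.1, 0.8, -3.4]
opening: 0.0498
finger_force: 30.0
[ 0.13412345 -0.1564888   4.25162841] 1.897091208638489
```

View pics/w4c.png

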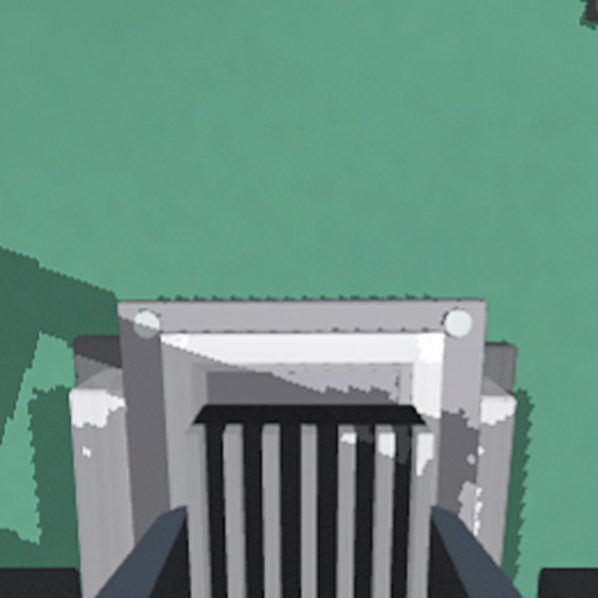

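```bash
python3 - <<'E'
from h import *
c=load("w4"); s=manip.get_state();R=np.array(s["ee_rot"]);t=np.array(s["tool_pos"]);print(t)
def P(pts,z): return (onz(c,(np.array(pts)+.5)/2.3-.5+[190,0],z)-t)@R*100
print("frame front (module needs 5.2)",P([(160,333),(443,333)],.066))
print("inner",P([(190,366),(414,366)],.066)); print("plate",P([(118,301),(486,300)],.058))
z=t[2]+.019; print("mod top",P([(188,424),(437,426)],z)); print("mod bottom",P([(193,405),(417,405)],t[2]-.011))
E
```

```text
[ 0.52582753 -0.05535731  0.10058267]
frame front (module needs 5.2) [[ 5.39152243 -3.93217881  3.43868606]
 [ 5.39361918  3.48829802  3.46101468]]
inner [[ 4.52405071 -3.18321255  3.44218959]
 [ 4.52449507  2.76043697  3.46007613]]
plate [[ 6.1548975  -5.16528122  4.23387993]
 [ 6.18601851  4.74273778  4.26365291]]
mod top [[ 4.18203792 -2.46019582 -1.91343843]
 [ 4.13933695  2.52740065 -1.89836694]]
mod bottom [[ 3.95435203 -2.79335605  1.0859036 ]
 [ 3.95337978  2.54171242  1.10196069]]
```

```bash

python3 -m crank '[{"slide":[0.04,-0.18,0],"rotation":[0,0,0],"grip":-1},{"slide":[0,0,0.8],"rotation":[0,0,0],"grip":-1},{"slide":[0,0,0.8],"rotation":[0,0,0],"grip":-1},{"slide":[0,0,0],"rotation":[0,0,0],"grip":-1},{"slide":[0,0,0],"rotation":[0,0,0],"grip":-1}]'
python3 - <<'E'
from h import *
s=manip.get_state();R=np.array(s["ee_rot"]);t=np.array(s["tool_pos"])
print(R.T@(np.array([.5241,-.0545,.058])-t)*100,R[:,2],np.arctan2(R[1,0],R[0,0]))
E
```

```text
t: 10.35
tool_pos: [0.5226, -0.0556, 0.0824]
ee_rot: [[-0.32, 0.947, -0.001], [0.947, 0.32, 0.0], [0.0, -0.001, -1.0]]
ft_force: [-1.3, 0.0, -3.3]
opening: 0.0497
finger_force: 30.0
[0.05166525 0.18184928 2.44376304] [-1.01659745e-03  6.00339805e-05 -9.99999481e-01] 1.8967683539697204
```

```bash

python3 -m crank '[{"slide":[0,0,0],"rotation":[0,0,0],"grip":-1},{"slide":[0,0,0],"rotation":[0,0,0],"grip":-1},{"slide":[0,0,0],"rotation":[0,0,0],"grip":-1},{"slide":[0,0,0],"rotation":[0,0,0],"grip":-1},{"slide":[0,0,0],"rotation":[0,0,0],"grip":-1}]' >/dev/null
python3 - <<'E'
from h import *
for i in range(6):
    s=manip.get_state();R=np.array(s["ee_rot"]);t=np.array(s["tool_pos"])
    print(s["t"],R.T@(np.array([.5241,-.0545,.058])-t)*100,R[:,2])
    c=snap("wrist","w5")
E
```

```text
10.85 [0.06200708 0.15003728 2.50393054] [ 2.02528842e-04 -1.04189742e-04 -9.99999974e-01]
10.9 [0.06041523 0.15060655 2.49988865] [ 1.21289705e-04 -7.99426160e-05 -9.99999989e-01]
10.95 [0.06357614 0.15374283 2.49807611] [ 8.23966879e-05 -1.08326692e-04 -9.99999991e-01]
11.0 [0.06468748 0.1513581  2.50014085] [ 1.69325847e-04 -9.63529130e-05 -9.99999981e-01]
11.05 [0.06144491 0.15543979 2.49584093] [ 1.14614571e-05 -7.14871316e-05 -9.99999997e-01]
11.1 [0.06218325 0.15561425 2.49502903] [ 3.03374548e-05 -7.24194511e-05 -9.99999997e-01]
```

```bash

python3 -m crank '[{"slide":[-0.03,0.15,0],"rotation":[0,0,0],"grip":-1},{"slide":[0,0,0],"rotation":[0,0,0],"grip":-1},{"slide":[0,0,0],"rotation":[0,0,0],"grip":-1},{"slide":[0,0,0],"rotation":[0,0,0],"grip":-1},{"slide":[0,0,0.3],"rotation":[0,0,0],"grip":-1}]' >/dev/null
python3 -m crank '[{"slide":[0,0,0.2],"rotation":[0,0,0],"grip":-1},{"slide":[0,0,0.2],"rotation":[0,0,0],"grip":-1},{"slide":[0,0,0.2],"rotation":[0,0,0],"grip":-1},{"slide":[0,0,0],"rotation":[0,0,0],"grip":-1},{"slide":[0,0,0],"rotation":[0,0,0],"grip":-1}]'
python3 -m crank '[{"slide":[0,0,0.2],"rotation":[0,0,0],"grip":-1},{"slide":[0,0,0.2],"rotation":[0,0,0],"grip":-1},{"slide":[0,0,0],"rotation":[0,0,0],"grip":-1},{"slide":[0,0,0],"rotation":[0,0,0],"grip":-1},{"slide":[0,0,0],"rotation":[0,0,0],"grip":-1}]'
python3 - <<'E'
from h import *
s=manip.get_state();R=np.array(s["ee_rot"]);t=np.array(s["tool_pos"])
print(R.T@(np.array([.5241,-.0545,.058])-t)*100,s["moment"])
E
```

```text
t: 12.15
tool_pos: [0.5243, -0.0554, 0.0739]
ee_rot: [[-0.32, 0.947, -0.0], [0.947, 0.32, -0.0], [-0.0, -0.0, -1.0]]
ft_force: [0.4, 0.1, -3.6]
opening: 0.0498
finger_force: 30.0
t: 12.65
tool_pos: [0.5242, -0.0554, 0.0698]
ee_rot: [[-0.32, 0.947, -0.0], [0.947, 0.32, 0.0], [0.0, -0.0, -1.0]]
ft_force: [-0.0, 0.9, -3.7]
opening: 0.0496
finger_force: 30.0
[0.08314484 0.0223023  1.18330476] [ 0.11910544 -0.05263346  0.05778792]
```

```bash

python3 -m crank '[{"slide":[0,0,0.1],"rotation":[0,0,0],"grip":-1},{"slide":[0,0,0],"rotation":[0,0,0],"grip":-1},{"slide":[0,0,0],"rotation":[0,0,0],"grip":-1},{"slide":[0,0,0],"rotation":[0,0,0],"grip":-1},{"slide":[0,0,0],"rotation":[0,0,0],"grip":-1}]'
python3 -m crank '[{"slide":[0,0,0],"rotation":[0,0,0],"grip":0.3},{"slide":[0,0,0],"rotation":[0,0,0],"grip":0.6},{"slide":[0,0,0],"rotation":[0,0,0],"grip":1},{"slide":[0,0,0],"rotation":[0,0,0],"grip":1},{"slide":[0,0,0],"rotation":[0,0,0],"grip":1}]'
python3 -m crank '[{"slide":[0,0,-1],"rotation":[0,0,0],"grip":1},{"slide":[0,0,-3],"rotation":[0,0,0],"grip":1},{"slide":[0,0,-4],"rotation":[0,0,0],"grip":1},{"slide":[-1.5,0,-4],"rotation":[0,0,0],"grip":1},{"slide":[-3,0,-2],"rotation":[0,0,0],"grip":1}]'
python3 -m crank '[{"slide":[-3,0,0],"rotation":[0,0,0],"grip":1},{"slide":[-1.5,0,0],"rotation":[0,0,0],"grip":1},{"slide":[0,0,0],"rotation":[0,0,0],"grip":1},{"slide":[0,0,0],"rotation":[0,0,0],"grip":1},{"slide":[0,0,0],"rotation":[0,0,0],"grip":1}]'
python3 - <<'E'
from h import *
c=snap("wrist","w6"); cv2.imwrite("pics/w6c.png",cv2.resize(c["frame"][0:180,225:420],None,fx=3.3,fy=3.3,interpolation=cv2.INTER_CUBIC))
E
```

```text
t: 13.15
tool_pos: [0.5244, -0.0553, 0.069]
ee_rot: [[-0.32, 0.947, 0.0], [0.947, 0.32, 0.0], [0.0, 0.0, -1.0]]
ft_force: [0.1, 1.8, -2.2]
opening: 0.0499
finger_force: 30.0
t: 13.65
tool_pos: [0.5245, -0.0555, 0.069]
ee_rot: [[-0.32, 0.947, 0.0], [0.947, 0.32, -0.0], [-0.0, 0.0, -1.0]]
ft_force: [1.0, -0.4, -0.2]
opening: 0.0868
finger_force: 0.0
t: 14.15
tool_pos: [0.54, -0.0974, 0.2138]
ee_rot: [[-0.323, 0.947, 0.007], [0.947, 0.323, -0.001], [-0.003, 0.006, -1.0]]
ft_force: [0.2, 0.1, 0.7]
opening: 0.0908
finger_force: 0.0
t: 14.65
tool_pos: [0.5524, -0.1394, 0.2084]
ee_rot: [[-0.321, 0.947, -0.002], [0.947, 0.321, 0.001], [0.001, -0.001, -1.0]]
ft_force: [0.1, -1.1, -0.5]
opening: 0.0912
finger_force: 0.0
```

View pics/w6c.png

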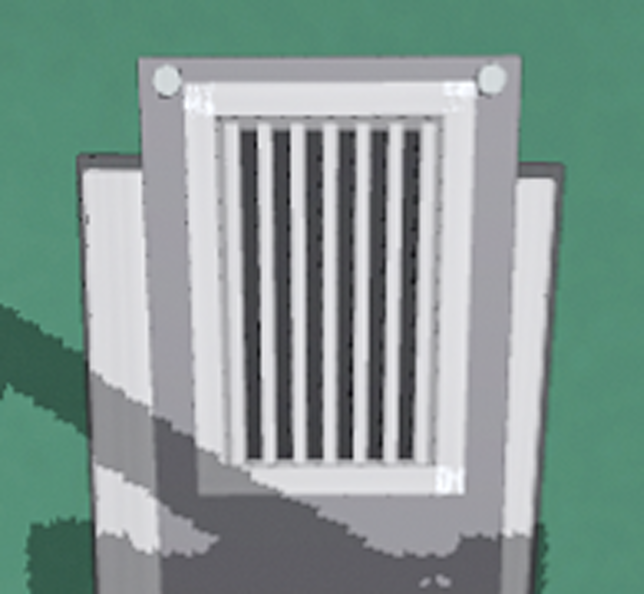

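The module sits square in the frame with even gaps. Next is one look with the nose and the gauge tip in the same picture.

```bash

python3 -m crank '[{"slide":[2,0,0],"rotation":[0,0,0],"grip":1},{"slide":[4,0,0],"rotation":[0,0,0],"grip":1},{"slide":[4,0,0],"rotation":[0,0,0],"grip":1},{"slide":[2,0,0],"rotation":[0,0,0],"grip":1},{"slide":[0,0,0],"rotation":[0,0,0],"grip":1}]' >/dev/null
python3 -m crank '[{"slide":[0,0,0],"rotation":[0,0,0],"grip":1},{"slide":[0,0,0],"rotation":[0,0,0],"grip":1},{"slide":[0,0,0],"rotation":[0,0,0],"grip":1},{"slide":[0,0,0],"rotation":[0,0,0],"grip":1},{"slide":[0,0,0],"rotation":[0,0,0],"grip":1}]'
python3 - <<'E'
from h import *
C=cloud(load("w6"));C6=C[40:138,295:355].reshape(-1,3)
top=C6[C6[:,2]>np.percentile(C6[:,2],60)];A=np.c_[top[:,:2]-top[:,:2].mean(0),np.ones(len(top))];print("fin plane slopes,z",np.linalg.lstsq(A,top[:,2],rcond=None)[0])
c=snap("wrist","w7"); cv2.imwrite("pics/w7c.png",cv2.resize(c["frame"][40:300,230:480],None,fx=2.3,fy=2.3,interpolation=cv2.INTER_CUBIC))
E
```

```text
t: 15.7
tool_pos: [0.5149, -0.0275, 0.2088]
ee_rot: [[-0.319, 0.948, -0.0], [0.948, 0.319, -0.0], [-0.0, -0.0, -1.0]]
ft_force: [1.2, -0.7, -0.2]
opening: 0.0913
finger_force: 0.0
fin plane slopes,z [ 0.0193935  -0.07596167  0.09111803]
```

View pics/w7c.png

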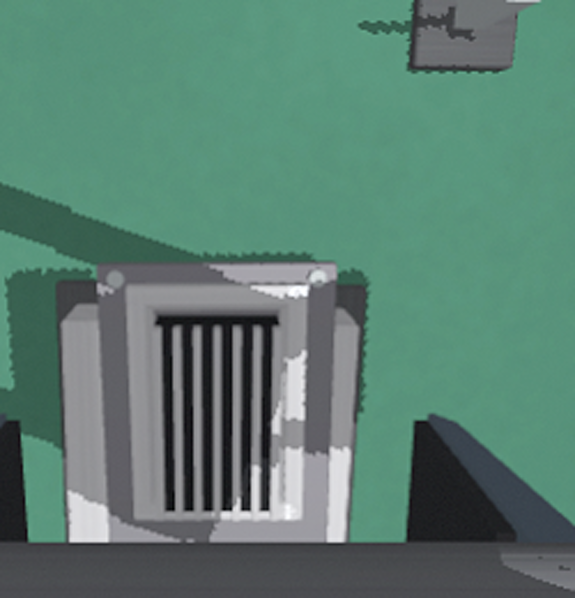

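All ten views are used: the foot shows at crop (465,35) and the pointer lies in rows 0–40 above it. From here I measure the tip by depth.

```bash
python3 - <<'E'
from h import *
e=1.884; X=np.array([np.cos(e),np.sin(e)]);Y=np.array([-X[1],X[0]])
for tag in("w7","top","scene"):
    c=load(tag);C=cloud(c);D=C[...,:2]-[.511,-.0243]
    x=D@X;y=D@Y;m=(C[...,2]>.045)&(C[...,2]<.1)&(x>.09)&(x<.17)&(y<-.045)&(y>-.14)
    print(tag,m.sum())
    if m.sum():
        v,u=np.nonzero(m);o=np.argsort(-y[m])[:14]
        for i in o: print(u[i],v[i],np.round([x[v[i],u[i]]*1e3,y[v[i],u[i]]*1e3,C[v[i],u[i],2]*1e3],1))
c=load("w7")
g=cv2.cvtColor(c["frame"],cv2.COLOR_BGR2HSV)[:46:2,390:470:3,1]
for r in g: print(' '.join(f"{v:3d}" for v in r))
E
```

```text
w7 730
404 34 [130.5 -68.   67.7]
404 35 [129.7 -68.1  67.7]
404 33 [131.5 -68.2  66.6]
404 32 [132.3 -68.3  66.1]
404 36 [129.1 -68.3  67. ]
405 32 [131.8 -68.4  69.2]
405 33 [131.1 -68.6  68.5]
405 36 [128.7 -68.7  69.2]
404 37 [128.7 -68.8  65.2]
405 35 [129.7 -68.8  68.1]
405 31 [132.9 -68.9  67. ]
405 34 [130.6 -69.   67.1]
406 32 [131.8 -69.3  68.9]
406 31 [132.6 -69.3  68.6]
top 43
286 202 [130.7 -68.9  67. ]
286 201 [129.7 -70.4  73.4]
286 200 [129.  -74.3  67.8]
286 199 [128.1 -77.   68.5]
285 199 [130.8 -77.1  71.9]
285 198 [130.  -80.5  69.1]
286 198 [127.3 -80.5  64.9]
285 197 [129.2 -83.6  67.5]
285 196 [128.3 -85.8  70.4]
284 196 [131.1 -87.1  68.2]
285 195 [127.5 -88.8  69.7]
284 195 [130.3 -91.1  63. ]
284 194 [129.4 -93.1  66.8]
284 193 [128.5 -94.7  71.9]
scene 74
363 220 [130.1 -65.8  65.6]
364 220 [132.5 -69.1  68.3]
364 221 [132.3 -73.6  68.6]
364 222 [132.2 -76.8  67.8]
363 222 [129.6 -77.4  68.2]
363 221 [129.3 -78.3  72.3]
364 223 [132.1 -81.1  68. ]
364 224 [132.1 -83.6  66.7]
363 223 [129.2 -84.8  70.9]
363 224 [129.3 -86.6  69.1]
364 225 [131.8 -89.7  68.4]
[... 1874 characters left out ...]
  10  10  10   9  10   9  16   9  10  11  11  17 103
102 102 101 101 103   9   9   8   9   9   8   9   9   9  10   9   9   9   8  15  14   9  10  10   8  36 104
102 105 104 103 101   9  10  10  11  10  10  10  10  11  11  11  11  11  10  14  12  11  10  10   8  42 102
101 102 104 104 102 107 109  19  11   9  13  18   9   7  13  16  14  11  11  13  13  11  11  11   8  58 100
102 102 103 102 102  99 105  17  16  11   9  11  13  13  13  13  15  13  11  13  14  13  11  11   9  82 105
105 103 101 102 100 102 107  15  15  14  16  11  14  15  11  13  13  15  11  13  13  13  15  28 108 104 106
102 103 102 102 102 105 111  20  13  16  13   9  12  13  15  13  13  15  15  15  13  15  49 108 103 102 104
```

```bash
python3 - <<'E'
from h import *
c=load("w7"); n=onz(c,(np.array([(97,263),(337,264.5)])+.5)/2.3-.5+[230,40],.058)
d=n[1]-n[0];print("nose",n.mean(0),np.linalg.norm(d),"plate ang",np.arctan2(d[1],d[0])+np.pi/2)
tip=onz(c,[(404,34)],.067)[0];print("tip",tip)
for e in(1.876,1.884,1.892):
    X=np.array([np.cos(e),np.sin(e)]);r=(tip-n.mean(0))[:2];print(e,"slide",r@X,"lateral",r@[-X[1],X[0]])
# stand axis from depth: top face z~.05 in top image, long edges
t=load("top");C=cloud(t);m=((C[...,2]>.042)&(C[...,2]<.08)).astype(np.uint8);m[:, :315]=0;m[:,425:]=0;m[:150]=0;m[240:]=0
cs=max(cv2.findContours(m,cv2.RETR_EXTERNAL,cv2.CHAIN_APPROX_NONE)[0],key=cv2.contourArea)
p=onz(t,cs[:,0],.05)[:,:2];print(cv2.minAreaRect((p*1000).astype(np.float32)))
# handle
H=C[(C[...,2]>.088)&(C[...,2]<.115)&(abs(C[...,0]-.57)<.05)&(abs(C[...,1]+.19)<.05)];print("handle",len(H),H.mean(0))
pa=1.896;print("handle from nose",n.mean(0)[:2]-.208*np.array([np.cos(pa),np.sin(pa)]))
s=manip.get_state();print(s["t"],s["tool_pos"])
E
```

```text
nose [0.50472151 0.00235743 0.058     ] 0.09938652483583656 plate ang 1.8899413415255826
tip [0.53562327 0.12099846 0.067     ]
1.876 slide 0.10387253234483439 lateral -0.06512379738572338
1.884 slide 0.10334822361965404 lateral -0.06595268483031907
1.892 slide 0.10281730064343815 lateral -0.06677735132559745
((541.5175170898438, -121.61058044433594), (130.5916748046875, 256.22552490234375), 17.73670196533203)
handle 102 [ 0.57087912 -0.19453132  0.09968049]
handle from nose [ 0.57117788 -0.19474039]
15.75 [ 0.51483939 -0.02740304  0.20881881]
```

```bash

python3 -m crank '[{"slide":[-2.65,0,0],"rotation":[0,0,0],"grip":1},{"slide":[-4.5,0,0],"rotation":[0,0,0],"grip":1},{"slide":[-4.5,0,0],"rotation":[0,0,0],"grip":1},{"slide":[-4,0,0],"rotation":[0,0,0],"grip":1},{"slide":[-2,0,0],"rotation":[0,0,0],"grip":1}]' >/dev/null
python3 -m crank '[{"slide":[0,0,0],"rotation":[0,0,0.143],"grip":1},{"slide":[0,0,0],"rotation":[0,0,0.143],"grip":1},{"slide":[0,0,0],"rotation":[0,0,0.143],"grip":1},{"slide":[0,0,0],"rotation":[0,0,0.143],"grip":1},{"slide":[0,0,0],"rotation":[0,0,0.143],"grip":1}]' >/dev/null
python3 -m crank '[{"slide":[0,0,0],"rotation":[0,0,0.143],"grip":1},{"slide":[0,0,0],"rotation":[0,0,0.143],"grip":1},{"slide":[0,0,0],"rotation":[0,0,0.143],"grip":1},{"slide":[0,0,0],"rotation":[0,0,0.143],"grip":1},{"slide":[0,0,0],"rotation":[0,0,0.143],"grip":1}]' >/dev/null
python3 -m crank '[{"slide":[0,0,3],"rotation":[0,0,0.143],"grip":1},{"slide":[0,0,3],"rotation":[0,0,0],"grip":1},{"slide":[0,0,0],"rotation":[0,0,0],"grip":1},{"slide":[0,0,0],"rotation":[0,0,0],"grip":1},{"slide":[0,0,0],"rotation":[0,0,0],"grip":1}]' >/dev/null
python3 -m crank '[{"slide":[0,0,0],"rotation":[0,0,0],"grip":1},{"slide":[0,0,0],"rotation":[0,0,0],"grip":1},{"slide":[0,0,0],"rotation":[0,0,0],"grip":1},{"slide":[0,0,0],"rotation":[0,0,0],"grip":1},{"slide":[0,0,0],"rotation":[0,0,0],"grip":1}]'
python3 - <<'E'
from h import *
s=manip.get_state();R=np.array(s["ee_rot"]);t=np.array(s["tool_pos"])
print("to handle (tool cm)",R.T@(np.array([.571,-.1947,.1])-t)*100,"a",np.arctan2(R[1,0],R[0,0]),np.round(s["joint_positions"],2))
c=snap("wrist","w8");C=cloud(c);T=(C-t)@R
m=(C[...,2]>.09)&(C[...,2]<.11)&(abs(T[...,0])<.05)&(abs(T[...,1])<.035);q=T[m]
print(len(q));
if len(q): print(q.min(0),q.max(0),np.percentile(q[:,1],[5,50,95]))
E
```

```text
t: 18.25
tool_pos: [0.5713, -0.1942, 0.1491]
ee_rot: [[0.948, 0.318, 0.0], [0.318, -0.948, -0.0], [0.0, 0.0, -1.0]]
ft_force: [0.2, 0.4, 0.8]
opening: 0.0912
finger_force: 0.0
to handle (tool cm) [-0.04488799  0.03954463  4.90805939] a 0.32377687838126606 [-0.35  0.41  1.6  -0.    1.14  0.9 ]
1417
[-0.02466464 -0.00707647  0.04720086] [0.02540275 0.00677799 0.0589416 ] [-0.00592998 -0.00029064  0.00604087]
```

```bash

python3 -m crank '[{"slide":[0,0,2],"rotation":[0,0,0],"grip":1},{"slide":[0,0,3],"rotation":[0,0,0],"grip":1},{"slide":[0,0,2],"rotation":[0,0,0],"grip":1},{"slide":[0,0,1],"rotation":[0,0,0],"grip":1},{"slide":[0,0,0],"rotation":[0,0,0],"grip":1}]' >/dev/null
python3 -m crank '[{"slide":[0,0,0],"rotation":[0,0,0],"grip":1},{"slide":[0,0,0],"rotation":[0,0,0],"grip":1},{"slide":[0,0,0],"rotation":[0,0,0],"grip":0.2},{"slide":[0,0,0],"rotation":[0,0,0],"grip":0},{"slide":[0,0,0],"rotation":[0,0,0],"grip":-0.3}]' 
python3 -m crank '[{"slide":[0,0,0],"rotation":[0,0,0],"grip":-0.5},{"slide":[0,0,0],"rotation":[0,0,0],"grip":-0.6},{"slide":[0,0,0],"rotation":[0,0,0],"grip":-1},{"slide":[0,0,0],"rotation":[0,0,0],"grip":-1},{"slide":[0,0,0],"rotation":[0,0,0],"grip":-1}]' 
python3 -m crank '[{"slide":[0,0,0],"rotation":[0,0,0],"grip":-1},{"slide":[0,0,0],"rotation":[0,0,0],"grip":-1},{"slide":[0,0,0],"rotation":[0,0,0],"grip":-1},{"slide":[0,0,0],"rotation":[0,0,0],"grip":-1},{"slide":[0,0,0],"rotation":[0,0,0],"grip":-1}]' 
python3 - <<'E'
from h import *
s=manip.get_state();R=np.array(s["ee_rot"]);print(s["tool_pos"],R[:,2],np.arctan2(R[1,0],R[0,0]),s["ft_force"],s["moment"])
E
```

```text
t: 19.3
tool_pos: [0.5715, -0.1943, 0.0694]
ee_rot: [[0.948, 0.318, 0.001], [0.318, -0.948, -0.0], [0.001, 0.001, -1.0]]
ft_force: [-0.2, -0.0, -0.3]
opening: 0.0703
finger_force: 0.0
t: 19.8
tool_pos: [0.5713, -0.1942, 0.0689]
ee_rot: [[0.948, 0.318, -0.0], [0.318, -0.948, -0.0], [-0.0, 0.0, -1.0]]
ft_force: [-0.7, 0.8, 0.5]
opening: 0.0302
finger_force: 0.0
t: 20.3
tool_pos: [0.5711, -0.1944, 0.0689]
ee_rot: [[0.948, 0.319, -0.0], [0.319, -0.948, -0.001], [-0.0, 0.0, -1.0]]
ft_force: [-1.7, -1.4, 1.3]
opening: 0.014
finger_force: 30.0
[ 0.57109286 -0.19441617  0.06894703] [-3.31711447e-04 -5.03344476e-04 -9.99999818e-01] 0.3242206327786939 [-1.67951729 -1.35654157  1.33047656] [-0.15633677  0.125995    0.26399325]
```

```bash

python3 -m crank '[{"slide":[0,0,0.05],"rotation":[0,0,0],"grip":-1},{"slide":[0,0,0],"rotation":[0,0,0],"grip":-1},{"slide":[0,0,0],"rotation":[0,0,0],"grip":-1},{"slide":[0,0,0],"rotation":[0,0,0],"grip":-1},{"slide":[0,0,0],"rotation":[0,0,0],"grip":-1}]' 
python3 -m crank '[{"slide":[0.005,-0.3,0],"rotation":[0,0,0],"grip":-1},{"slide":[0.005,-0.4,0],"rotation":[0,0,0],"grip":-1},{"slide":[0.007,-0.5,0],"rotation":[0,0,0],"grip":-1},{"slide":[0.007,-0.5,0],"rotation":[0,0,0],"grip":-1},{"slide":[0.004,-0.3,0],"rotation":[0,0,0],"grip":-1}]' 
python3 -m crank '[{"slide":[0,0,0],"rotation":[0,0,0],"grip":-1},{"slide":[0,0,0],"rotation":[0,0,0],"grip":-1},{"slide":[0,0,0],"rotation":[0,0,0],"grip":-1},{"slide":[0,0,0],"rotation":[0,0,0],"grip":-1},{"slide":[0,0,0],"rotation":[0,0,0],"grip":-1}]' 
python3 - <<'E'
from h import *
s=manip.get_state();R=np.array(s["ee_rot"]);print(s["tool_pos"],R[:,2],np.arctan2(R[1,0],R[0,0]),s["ft_force"],s["moment"])
E
```

```text
t: 20.8
tool_pos: [0.5711, -0.1944, 0.0689]
ee_rot: [[0.948, 0.318, -0.0], [0.318, -0.948, -0.001], [-0.0, 0.001, -1.0]]
ft_force: [-4.0, -2.1, 5.4]
opening: 0.0139
finger_force: 30.0
t: 21.3
tool_pos: [0.5664, -0.1754, 0.0689]
ee_rot: [[0.948, 0.318, 0.003], [0.318, -0.948, -0.001], [0.002, 0.002, -1.0]]
ft_force: [2.2, -4.8, 2.6]
opening: 0.0138
finger_force: 30.0
t: 21.8
tool_pos: [0.5662, -0.175, 0.0689]
ee_rot: [[0.948, 0.318, 0.002], [0.318, -0.948, 0.0], [0.002, 0.001, -1.0]]
ft_force: [3.2, -0.8, 5.1]
opening: 0.0139
finger_force: 30.0
[ 0.56620212 -0.17496242  0.06894018] [ 2.24836207e-03  4.37775491e-05 -9.99997471e-01] 0.3235694672292946 [ 3.18931341 -0.83817598  5.08421136] [-0.19815101 -0.15695041  0.19452432]
```

```bash

python3 -m crank '[{"slide":[0.005,-0.3,0.04],"rotation":[0,0,0],"grip":-1},{"slide":[0.007,-0.5,0],"rotation":[0,0,0],"grip":-1},{"slide":[0.007,-0.5,0],"rotation":[0,0,0],"grip":-1},{"slide":[0.007,-0.5,0],"rotation":[0,0,0],"grip":-1},{"slide":[0.007,-0.5,0],"rotation":[0,0,0],"grip":-1}]' 
python3 -m crank '[{"slide":[0.007,-0.5,0],"rotation":[0,0,0],"grip":-1},{"slide":[0.007,-0.5,0],"rotation":[0,0,0],"grip":-1},{"slide":[0.007,-0.5,0],"rotation":[0,0,0],"grip":-1},{"slide":[0.007,-0.5,0],"rotation":[0,0,0],"grip":-1},{"slide":[0.007,-0.5,0],"rotation":[0,0,0],"grip":-1}]' 
python3 -m crank '[{"slide":[0.007,-0.5,0],"rotation":[0,0,0],"grip":-1},{"slide":[0.007,-0.5,0],"rotation":[0,0,0],"grip":-1},{"slide":[0.007,-0.5,0],"rotation":[0,0,0],"grip":-1},{"slide":[0.007,-0.4,0],"rotation":[0,0,0],"grip":-1},{"slide":[0.004,-0.3,0],"rotation":[0,0,0],"grip":-1}]' 
python3 -m crank '[{"slide":[0,0,0],"rotation":[0,0,0],"grip":-1},{"slide":[0,0,0],"rotation":[0,0,0],"grip":-1},{"slide":[0,0,0],"rotation":[0,0,0],"grip":-1},{"slide":[0,0,0],"rotation":[0,0,0],"grip":-1},{"slide":[0,0,0],"rotation":[0,0,0],"grip":-1}]' 
python3 - <<'E'
from h import *
s=manip.get_state();R=np.array(s["ee_rot"]);t=np.array(s["tool_pos"]);print(t,R[:,2],np.arctan2(R[1,0],R[0,0]),s["moment"])
X=np.array([np.cos(1.882),np.sin(1.882)]);r=t[:2]-[.57109,-.19442];print("slid",r@X,"lat",r@[-X[1],X[0]])
for n in("top","scene"):
    c=snap(n,n+"2")
E
```

```text
t: 22.3
tool_pos: [0.5593, -0.1545, 0.0689]
ee_rot: [[0.948, 0.318, 0.003], [0.318, -0.948, -0.002], [0.002, 0.003, -1.0]]
ft_force: [3.1, -6.6, 6.7]
opening: 0.0136
finger_force: 30.0
t: 22.8
tool_pos: [0.5517, -0.1307, 0.069]
ee_rot: [[0.948, 0.318, 0.003], [0.318, -0.948, -0.002], [0.002, 0.003, -1.0]]
ft_force: [2.7, -6.9, 7.7]
opening: 0.0138
finger_force: 30.0
t: 23.3
tool_pos: [0.545, -0.1097, 0.0691]
ee_rot: [[0.948, 0.319, 0.003], [0.319, -0.948, -0.003], [0.002, 0.004, -1.0]]
ft_force: [2.3, -6.5, 7.2]
opening: 0.0143
finger_force: 30.0
t: 23.8
tool_pos: [0.5449, -0.1093, 0.069]
ee_rot: [[0.948, 0.318, 0.003], [0.318, -0.948, -0.002], [0.002, 0.002, -1.0]]
ft_force: [1.9, -4.9, 7.8]
opening: 0.0137
finger_force: 30.0
[ 0.54487779 -0.10934783  0.06897713] [ 0.00252559 -0.0016143  -0.99999551] 0.32389612817275476 [-0.59755563  0.01229816  0.08413994]
slid 0.08901208867467192 lat -0.0010963778142019018
```

```bash

python3 -m crank '[{"slide":[0.005,-0.35,0],"rotation":[0,0,0],"grip":-1},{"slide":[0.005,-0.4,0],"rotation":[0,0,0],"grip":-1},{"slide":[0.005,-0.4,0],"rotation":[0,0,0],"grip":-1},{"slide":[0.005,-0.25,0],"rotation":[0,0,0],"grip":-1},{"slide":[0,0,0],"rotation":[0,0,0],"grip":-1}]' >/dev/null
python3 -m crank '[{"slide":[0,0,0],"rotation":[0,0,0],"grip":-1},{"slide":[0,0,0],"rotation":[0,0,0],"grip":-1},{"slide":[0,0,0],"rotation":[0,0,0],"grip":-1},{"slide":[0,0,0],"rotation":[0,0,0],"grip":-1},{"slide":[0,0,0],"rotation":[0,0,0],"grip":-1}]' 
cat > nose.py <<'E'
from h import *
e=1.882;X=np.array([np.cos(e),np.sin(e)]);Y=np.array([-X[1],X[0]])
def edge(tag,x0,ys,z,lo=.03):
    c=load(tag);S=cv2.cvtColor(c["frame"],cv2.COLOR_BGR2HSV)[...,1].astype(np.float32);xs=np.arange(-lo,lo,.0005);out=[]
    for y in ys:
        P=np.array([.511,-.0243])+np.outer(x0+xs,X)+y*Y;uv=proj(c,np.c_[P,np.full(len(P),z)]).astype(np.float32)
        p=cv2.remap(S,uv[None,:,0],uv[None,:,1],cv2.INTER_LINEAR)[0]
        g=p[-6:].mean();b=p[:6].mean();i=np.nonzero(p<(g+b)/2)[0]
        out.append((x0+xs[i.max()])*1e3 if len(i) else np.nan)
    return np.round(out,1)
E
python3 - <<'E'
from nose import *
s=manip.get_state();R=np.array(s["ee_rot"]);t=np.array(s["tool_pos"]);print(t,R[:,2],np.arctan2(R[1,0],R[0,0]),s["moment"])
r=t[:2]-[.57109,-.19442];print("slid",r@X,"lat",r@Y)
for n in("top","scene"): snap(n,n+"3")
ys=np.linspace(-.035,.035,8)
for n in("top","scene"):
    a=edge(n,.027,ys,.058);b=edge(n+"2",.116,ys,.058);d=edge(n+"3",.130,ys,.058)
    print(n,a,b,d,"moved",np.nanmedian(b-a),np.nanmedian(d-a))
E
```

```text
t: 24.9
tool_pos: [0.5407, -0.0962, 0.069]
ee_rot: [[0.948, 0.319, 0.003], [0.319, -0.948, -0.002], [0.002, 0.003, -1.0]]
ft_force: [1.3, -5.1, 8.5]
opening: 0.0139
finger_force: 30.0
[ 0.54070816 -0.09622948  0.06904762] [ 0.0027919  -0.00206887 -0.99999396] 0.3241887005828299 [-0.82186557 -0.01020314  0.12857359]
slid 0.10277707032587037 lat -0.0011439292862503807
top [29.5 29.5 29.5 29.5 29.  29.  28.5 28.5] [118.5 118.5 118.5 118.5 118.  118.  118.  118. ] [132.  132.  132.  132.  132.  132.  131.5 131.5] moved 89.0 102.75
scene [28.5 28.5 28.5 28.  27.5 27.5 27.  27.5] [118.  117.5 117.5 118.  117.5 117.5 117.  117. ] [131.5 131.5 131.5 131.5 131.5 131.  130.5 130.5] moved 89.75 103.25
```

```bash
python3 - <<'E'
from nose import *
xs=np.arange(.115,.148,.0005)
for n in("top","top3","scene","scene3","w7"):
    c=load(n);S=cv2.cvtColor(c["frame"],cv2.COLOR_BGR2HSV)[...,1].astype(np.float32);o=[]
    for y in(-.070,-.073,-.076,-.079,-.082):
        P=np.array([.511,-.0243])+np.outer(xs,X)+y*Y;uv=proj(c,np.c_[P,np.full(len(P),.066)]).astype(np.float32)
        p=cv2.remap(S,uv[None,:,0],uv[None,:,1],cv2.INTER_LINEAR)[0];w=np.clip(np.median(p)-p-8,0,None);w[w<.4*w.max()]=0
        o.append((round(float((xs*w).sum()/w.sum()*1e3),1),round((w>0).sum()*.5,1)))
    print(n,o)
e=edge("w7",.027,np.linspace(-.04,.04,7),.058);print("w7 nose",e)
E
```

```text
top [(130.4, np.float64(9.5)), (130.5, np.float64(10.5)), (130.4, np.float64(10.5)), (nan, np.float64(0.0)), (nan, np.float64(0.0))]
top3 [(130.5, np.float64(9.5)), (130.4, np.float64(10.5)), (130.6, np.float64(11.0)), (nan, np.float64(0.0)), (nan, np.float64(0.0))]
scene [(131.3, np.float64(9.0)), (131.3, np.float64(9.0)), (131.3, np.float64(9.0)), (131.5, np.float64(8.5)), (131.3, np.float64(9.0))]
scene3 [(124.4, np.float64(10.5)), (130.6, np.float64(6.5)), (131.3, np.float64(8.0)), (131.3, np.float64(9.0)), (131.3, np.float64(9.0))]
w7 [(131.3, np.float64(5.0)), (131.2, np.float64(6.0)), (nan, np.float64(0.0)), (nan, np.float64(0.0)), (nan, np.float64(0.0))]
w7 nose [28.5 28.5 28.5 28.  27.5 27.5 27.5]<stdin>:8: RuntimeWarning: invalid value encountered in scalar divide
```

```bash
python3 - <<'E'
from h import *
s=manip.get_state();print(s["t"],np.abs(s["qvel"]).max(),s["ft_force"],s["finger_force"])
C=cloud(load("top3"));T=C[(np.hypot(C[...,0]-.505,C[...,1]-.045)<.09)&(C[...,2]>.03)&(C[...,2]<.12)];print(len(T),np.percentile(T[:,2],[5,50,95]))
print(manip.close_job())
E
```

```text
25.0 0.0011444337463796107 [ 1.70990527 -4.86284948  7.91966205] 29.996943175792694
1549 [0.05490507 0.06494545 0.08929953]
the job is handed in; nothing more can be done
None
```

The larger module is seated square in the pocket, and the plate was slid out about 103 mm until its nose was within about 1 mm of the gauge tip. I handed the job in at 25 s with the handle still gripped at 30 N and pressed down with about 8 N, still, and with the gripper within about 3 mrad of vertical.

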